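Put the wire spools away in the bench caddy

TASK

Put the four straight wire spools away in the wooden caddy: the two large ones stacked neatly in its wide pan and the two small ones stacked neatly in its narrow pan, all upright and flat, each set down gently rather than dropped. Leave the tapered spool and the roll of black tape, which do not stack, standing where they are.

Things in the scene. Friction and masses are not known exactly. Their poses are not given: they have to be found in the camera images.
- large_a: one of two large wire spools, standing on end: black plastic round flanges 64 mm in diameter and 6 mm thick at bottom and top, steel wire (diameter 56 mm) between them, 30 mm tall, flat at both ends, with a white dot on top, about 220 g. The two are alike. Origin: centre of the underside; z up its axis. Stands on the table (z = 0) at the start.
- large_b: one of two large wire spools, standing on end: black plastic round flanges 64 mm in diameter and 6 mm thick at bottom and top, steel wire (diameter 56 mm) between them, 30 mm tall, flat at both ends, with a white dot on top, about 220 g. The two are alike. Origin: centre of the underside; z up its axis. Stands on the table (z = 0) at the start.
- small_a: one of two small wire spools, standing on end: black plastic round flanges 44 mm in diameter and 6 mm thick at bottom and top, steel wire (diameter 36 mm) between them, 30 mm tall, flat at both ends, with a white dot on top, about 110 g. The two are alike. Origin: centre of the underside; z up its axis. Stands on the table (z = 0) at the start.
- small_b: one of two small wire spools, standing on end: black plastic round flanges 44 mm in diameter and 6 mm thick at bottom and top, steel wire (diameter 36 mm) between them, 30 mm tall, flat at both ends, with a white dot on top, about 110 g. The two are alike. Origin: centre of the underside; z up its axis. Stands on the table (z = 0) at the start.
- wide_pan: the wide round aluminium pan fixed in the caddy: 90 mm outside and 84 mm inside diameter, 9 mm tall, floor 3 mm thick. Origin: centre of its underside, 6 mm above the table; its inner floor, where a spool stands, is 3 mm above the origin (9 mm above the table) and its rim 9 mm above the origin (15 mm above the table). z up.
- narrow_pan: the narrow round aluminium pan fixed in the caddy: 68 mm outside and 62 mm inside diameter, 9 mm tall, floor 3 mm thick. Origin: centre of its underside, 6 mm above the table; its inner floor, where a spool stands, is 3 mm above the origin (9 mm above the table) and its rim 9 mm above the origin (15 mm above the table). z up.
- caddy: low dark wooden tray that does not move, 140 mm (its x) by 260 mm (its y), with a 6 mm floor and an outer lip 6 mm wide that stands 12 mm above the table. The two pans stand on it, 66 mm either side of its centre along its y axis; which pan is at which end varies. Origin: centre of its underside, on the table; yaw within 0.25 rad of the base frame.
- tapered: look-alike to leave alone: a tapered wire spool, 36 mm tall, black bottom flange 64 mm in diameter and 6 mm thick, a cone of steel wire, and a small black top flange only 34 mm in diameter with a white dot; loose, standing on the table. Origin: centre of the underside; z up.
- tape: look-alike to leave alone: a roll of black tape lying flat, 64 mm in diameter with a 38 mm open hole, 19 mm tall; loose, on the table. Origin: centre of the underside; z up.
Not all that is in view belongs to the job. Leave any pink look-alike of the large_a alone.

How it is judged (in metres and radians):
At the end, for the whole second after the job is handed in: In each pan (large spools: wide, small: narrow) one spool stands within 13 mm of the centre and its twin lies flat on top, axes within 12 mm; all upright within 0.12 rad, at rest, released. Tapered spool and tape upright, within 15 mm of their start (((horizontal distance between large_a and wide_pan below 0.013 m and z of large_a in the frame of wide_pan below 0.008 m and horizontal distance between large_b and large_a below 0.012 m and z of large_b in the frame of wide_pan between 0.028 and 0.038 m) or (horizontal distance between large_b and wide_pan below 0.013 m and z of large_b in the frame of wide_pan below 0.008 m and horizontal distance between large_a and large_b below 0.012 m and z of large_a in the frame of wide_pan between 0.028 and 0.038 m)) and ((horizontal distance between small_a and narrow_pan below 0.013 m and z of small_a in the frame of narrow_pan below 0.008 m and horizontal distance between small_b and small_a below 0.012 m and z of small_b in the frame of narrow_pan between 0.028 and 0.038 m) or (horizontal distance between small_b and narrow_pan below 0.013 m and z of small_b in the frame of narrow_pan below 0.008 m and horizontal distance between small_a and small_b below 0.012 m and z of small_a in the frame of narrow_pan between 0.028 and 0.038 m)) and angle between each of large_a, large_b, small_a, small_b, tapered, tape's own z axis and vertical below 0.12 rad and linear speed of each of large_a, large_b, small_a, small_b below 0.02 m/s and distance of each of tapered, tape from where it was at the start of the episode below 0.015 m); the robot touches nothing.
It fails at once if the tapered spool is moved more than 20 mm (distance of tapered from where it was at the start of the episode above 0.02 m).
It fails at once if the roll of tape is moved more than 20 mm (distance of tape from where it was at the start of the episode above 0.02 m).
It fails at once if a spool falls or is flung: faster than 0.7 m/s while no finger touches it (a drop of 25 mm or more) ((linear speed of large_a above 0.7 m/s and contact force between the fingers and large_a below 0.01 N) or (linear speed of large_b above 0.7 m/s and contact force between the fingers and large_b below 0.01 N) or (linear speed of small_a above 0.7 m/s and contact force between the fingers and small_a below 0.01 N) or (linear speed of small_b above 0.7 m/s and contact force between the fingers and small_b below 0.01 N)).
It also fails if it takes over 96 s, if anything falls off the work surface, if the arm or the gripper's body presses on something with over 40 N, if the wrist force passes 120 N, or if a joint passes its speed limit or range.

ROBOT

A 6-joint arm with a two-finger parallel gripper is mounted at the origin on the work surface. World frame = base frame: x ahead of the robot, y to its left, z up, the work surface at z = 0. Lengths are in mm, angles in rad, forces in N, time in s.
With the tool pointing down it reaches from about 275 to 825 mm from the base axis. Payload 5.2 kg.
Tool frame: the origin (TCP) lies at the very end of the fingers, on their centre line; the grasp point (between the pads) lies 19 mm behind it; z points along the fingers, y is the line along which they close (so a half turn about z gives the same grasp; the last joint's range is limited). The gripper opens to 93 mm and grips with 3 to 60 N. Pads are 15 mm wide; open, the fingers measure 128 mm over their backs; the gripper's body (75 mm by 188 mm) begins 65 mm behind the grasp point.
Start: joints at [1.089, 0.259, 1.535, -0, 1.348, -0.203], TCP at [151.339, 528.773, 192.153] pointing down, gripper open.
Joint ranges: [-3.14, 3.14], [-0.91, 2.08], [0.19, 2.58], [-1.22, 4.36], [0.22, 2.71], [-3.12, 3.12]. Speed limits (rad/s): [2.57, 2.57, 3.14, 3.14, 3.14, 3.14].

INTERFACE

Orientations are given as [roll, pitch, yaw] about the fixed x, y, z axes, in that order (R = Rz(yaw) Ry(pitch) Rx(roll)).
In Python, from bench import robot gives the robot as it stands. The module is installed in compiled form; this text tells all that it offers. Calls block until the motion is done:
- robot.move_ptp(position, orientation): joint-space move of the TCP to a pose.
- robot.move_linear(position, ori=None, speed=150, f_stop=None): straight line of the TCP; ori=None keeps the orientation; speed is the mean speed in mm/s. With f_stop (N) it stops when the force on the tool has changed by that much, and returns True; else False.
- robot.move_j(angles): joint-space move.
- robot.move_gripper(opening): opening from 0.0 (shut) to 1.0 (fully open); the grip force is fixed at half the most; returns when the fingers have stopped.
- robot.sleep(seconds).
- robot.inverse_kinematics(position, orientation): joint angles nearest the present ones, or None.
- robot.get_image(name): name is "scene" or "top"; returns a dict with "img" (420x560x3 uint8, blue, green, red), "fovy" (degrees; the focal length in pixels is half the picture's height over the tangent of half this angle, whatever the lens; pixels are square), "cx", "cy" (the principal point, pixels), "eye" and "orientation" of the camera in the world. Camera axes: x right, y down, z forward; pixel columns grow to the right and rows downward; lengths in mm; the calibration is good to about 2 mm. A picture is of the moment at which its call begins. There is no depth.
A pose or a line that the arm cannot do raises robot.MotionError and nothing moves.
- robot.hand_in(): hands the job in; it is judged then, once.
Readings, each from a call of its own:
- robot.current_t(): time.
- robot.current_qpos(): joint angles.
- robot.current_joint_vel(): joint speeds.
- robot.current_joint_efforts(): joint torques, N m.
- robot.current_tcp_pos(): TCP position.
- robot.current_eef_rot(): TCP orientation.
- robot.current_contact_force(): force on the tool from outside, world axes, zero at the start.
- robot.current_ft_torque(): the same for the moment, N m.
- robot.current_gripper_width(): opening from 0.0 (shut) to 1.0 (fully open).
- robot.current_finger_force(): force on a finger pad.
Only numpy, scipy, OpenCV 4.12 (cv2) and the standard library are available. Lean on these libraries where they do the work, as an engineer would, in place of code of your own. Each camera call takes 0.05 s, during which the arm holds its last target. There are 200 camera calls.

## Working session

There is one attempt and no reset: what is moved stays moved. The work goes in short steps, each a Python script; the robot and the scene stay as the last script left them, time stands still between calls to the robot, and variables do not carry over. Pictures are saved under pics/ and viewed, at most 14 in all, crops included, and the job is handed in when it is done.

```bash
mkdir -p pics; python3 - <<'E'
from bench import robot
import cv2,pickle
d={}
for n in("scene","top"):
    r=robot.get_image(n); d[n]=r; cv2.imwrite(f"pics/{n}0.png",r["img"])
    print(n,{k:v for k,v in r.items() if k!="img"})
pickle.dump(d,open("im0.pkl","wb"))
print(robot.current_eef_rot(),robot.current_t())
E
```

```text
scene {'fovy': 50.793960691786225, 'cx': 280.65857585380644, 'cy': 215.48827956160605, 'eye': array([1242.42864694,  -91.52104451,  880.65185606]), 'orientation': array([-2.39187393,  0.0144911 ,  1.44909201])}
top {'fovy': 55.4360913233252, 'cx': 274.85047105973274, 'cy': 205.4131538566895, 'eye': array([352.23761112, -15.89610354, 929.57109224]), 'orientation': array([-2.98345777,  0.03250832, -1.59743669])}
[-3.14000022e+00 -3.30982822e-04  2.86277883e+00] 0.1
```

View pics/scene0.png

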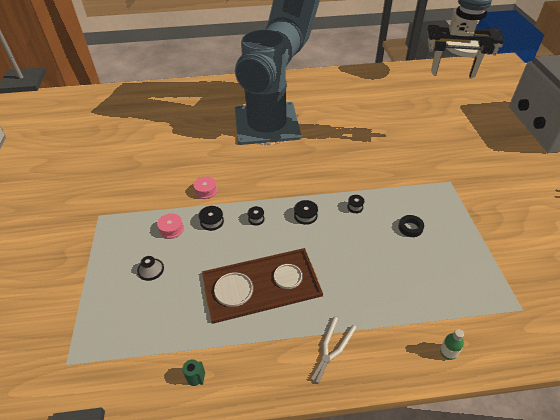

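View pics/top0.png

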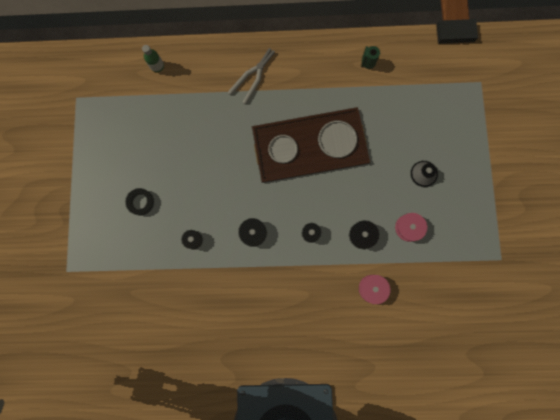

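Scene view, large black spools: (211,217) and (306,211). Small: (256,215) and (356,203). Tape (411,226), with an open hole. Tapered (150,267), a steel cone. Pink look-alikes (170,225) and (205,187), excluded by colour. In the top view the large spools are at (252,232) and (364,235), the small ones at (192,239) and (311,232), the narrow pan at (283,149) and the wide pan at (338,139). Next I triangulate the dots and pans and check an enlarged crop.

```bash
cat > vis.py <<'E'
import numpy as np,cv2
from scipy.spatial.transform import Rotation as R
def ray(r,uv):
    f=r["img"].shape[0]/2/np.tan(np.radians(r["fovy"])/2)
    d=R.from_euler("xyz",r["orientation"]).apply([(uv[0]-r["cx"])/f,(uv[1]-r["cy"])/f,1])
    return np.array(r["eye"]),d/np.linalg.norm(d)
def plane(r,uv,z):
    e,d=ray(r,uv); return (e+d*(z-e[2])/d[2]).round(1)
def tri(a,ua,b,ub):
    A=np.zeros((3,3));y=np.zeros(3);rs=[ray(a,ua),ray(b,ub)]
    for e,d in rs:
        P=np.eye(3)-np.outer(d,d);A+=P;y+=P@e
    x=np.linalg.solve(A,y)
    return x.round(1),round(sum(np.linalg.norm(np.cross(x-e,d)) for e,d in rs),1)
def dot(r,uv,h=7):
    """centroid of the white dot near uv"""
    u,v=map(int,uv);g=cv2.cvtColor(r["img"],cv2.COLOR_BGR2GRAY)[v-h:v+h+1,u-h:u+h+1].astype(float)
    m=(np.hypot(*np.mgrid[-h:h+1,-h:h+1])<=h)
    w=np.clip(g-(np.median(g[m])+g[m].max())/2,0,None)*m
    M=cv2.moments(w);return u-h+M["m10"]/M["m00"],v-h+M["m01"]/M["m00"]
def pan(r,uv):
    """ellipse of the bright blob at uv"""
    hsv=cv2.cvtColor(r["img"],cv2.COLOR_BGR2HSV)
    g=cv2.cvtColor(r["img"],cv2.COLOR_BGR2GRAY)
    u,v=uv;p=g[v-3:v+4,u-3:u+4].mean()
    m=((g>0.6*p)&(hsv[...,1]<90)).astype(np.uint8)
    _,l=cv2.connectedComponents(m,connectivity=4);m=(l==l[v,u]).astype(np.uint8)
    c=max(cv2.findContours(m,0,cv2.CHAIN_APPROX_NONE)[0],key=len)
    return cv2.fitEllipse(cv2.convexHull(c))
E
python3 - <<'E'
import pickle,cv2,numpy as np
from vis import *
d=pickle.load(open("im0.pkl","rb"));s,t=d["scene"],d["top"]
for n,a,b in [("L1",(306,211),(252,232)),("L2",(211,215),(364,235)),("S1",(356,201),(192,239)),("S2",(256,213),(311,232)),("taper",(148,259),(429,170)),("pink1",(170,224),(412,227))]:
    k=5 if n[0]=="S" else 6
    a=dot(s,a,k);b=dot(t,b,k);print(n,np.round(a,1),np.round(b,1),tri(s,a,t,b),plane(t,b,30),plane(s,a,30))
for n,a,b in [("wide",(233,289),(338,139)),("narrow",(288,276),(283,149))]:
    ea,eb=pan(s,a),pan(t,b);print(n,ea,eb,tri(s,ea[0],t,eb[0]),plane(t,eb[0],15),plane(s,ea[0],15))
c1=cv2.resize(s["img"][170:330,120:440],None,fx=2.5,fy=2.5,interpolation=2)[:300]
c1=cv2.resize(s["img"][180:300,120:440],(800,300),interpolation=2)
c2=cv2.resize(t["img"][120:260,110:450],(800,300),interpolation=2)
cv2.imwrite("pics/crop0.png",cv2.convertScaleAbs(np.vstack([c1,c2]),alpha=1.5))
E
```

```text
L1 [305.5 207.8] [251.8 231.5] (array([438.2,  62.1,  32.5]), np.float64(1.9)) [438.5  63.3  30. ] [435.8  61.5  30. ]
L2 [210.1 213.8] [364.7 233.8] (array([ 425.5, -190.6,   32. ]), np.float64(2.1)) [ 425.7 -189.9   30. ] [ 423.3 -191.9   30. ]
S1 [356.  199.5] [190.2 238.7] (array([426. , 201.9,  32.7]), np.float64(1.6)) [426.3 203.4  30. ] [423.4 202.   30. ]
S2 [255.5 211.5] [311.3 231.7] (array([433.8, -71.4,  32.3]), np.float64(1.5)) [434.1 -70.8  30. ] [431.5 -72.1  30. ]
taper [147.5 257.5] [428.6 169.8] (array([ 563.6, -338.8,   46.8]), np.float64(2.2)) [ 567.6 -343.8   30. ] [ 549.5 -345.    30. ]
pink1 [168.8 221.6] [412.4 226.2] (array([ 439.4, -297.4,   32.2]), np.float64(2.4)) [ 439.7 -296.9   30. ] [ 437.  -299.2   30. ]
wide ((233.3657989501953, 288.7308654785156), (33.292945861816406, 38.82313919067383), 82.43833923339844) ((337.0125427246094, 138.62802124023438), (36.77987289428711, 38.54087448120117), 90.78270721435547) (array([ 655.1, -142.6,   12.7]), np.float64(1.3)) [ 654.4 -141.6   15. ] [ 656.6 -143.1   15. ]
narrow ((287.90655517578125, 275.6357727050781), (24.319927215576172, 28.680011749267578), 95.53355407714844) ((282.3106384277344, 148.47482299804688), (27.833904266357422, 28.85063934326172), 79.94092559814453) (array([635.5, -12. ,  13.2]), np.float64(1.2)) [635.  -11.4  15. ] [636.7 -12.7  15. ]
```

View pics/crop0.png

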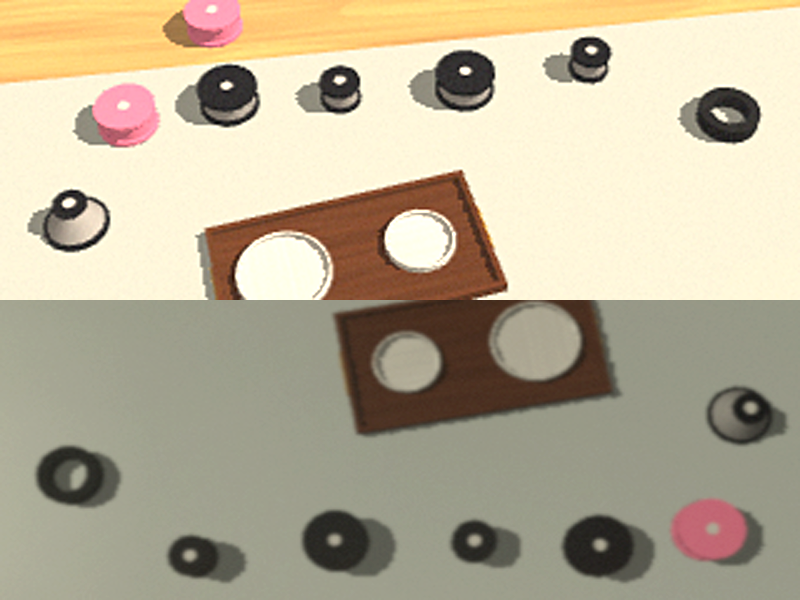

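The crop confirms the targets: two large and two small black spools with white dots, tops at z≈32. The tape with the hole, the cone and the pink ones are left alone. The pan centres are 132 mm apart, which fits, and their rims measure z≈13. Moving now with the first large spool.

```bash
cat > act.py <<'E'
import numpy as np
from bench import robot
P={"L1":(437.5,62.2),"L2":(424.8,-190.8),"S1":(425.3,202.3),"S2":(433.2,-71.4)}
PAN={"L":(655.2,-142.4),"S":(635.7,-12.0)}
CY=0.149
def yaw():
    c=[]
    for y in (CY+np.pi/2,CY-np.pi/2):
        q=[robot.inverse_kinematics([*p,z],[np.pi,0,y]) for p in (*P.values(),*PAN.values()) for z in (10,120)]
        if all(a is not None for a in q): c.append((max(abs(a[5]) for a in q),y))
    return min(c)[1]
OFF=9
def pick(n,O):
    x,y=P[n]
    robot.move_ptp([x,y,110],O)
    robot.move_linear([x,y,OFF+12],speed=150)
    robot.move_linear([x,y,OFF],speed=40)
    robot.move_gripper(0.0)
    print(n,"grip mm",round(93*robot.current_gripper_width(),1),"F",robot.current_finger_force())
    robot.move_linear([x,y,45],speed=80)
    robot.move_linear([x,y,120],speed=200)
    print("lifted mm",round(93*robot.current_gripper_width(),1),"t",robot.current_t())
def place(xy,base,O,off=OFF):
    x,y=xy; z=base+off
    robot.move_linear([x,y,120],O,speed=220)
    robot.move_linear([x,y,z+8],speed=120)
    hit=robot.move_linear([x,y,z-3],speed=12,f_stop=4)
    p=robot.current_tcp_pos();print("hit",hit,"tcp",p,"expected z",z,"force",robot.current_contact_force())
    return hit
def release(open_=1.0):
    p=robot.current_tcp_pos()
    robot.move_gripper(open_)
    robot.move_linear([p[0],p[1],p[2]+45],speed=60)
    robot.move_linear([p[0],p[1],140],speed=200)
    print("t",robot.current_t())
E
python3 - <<'E'
from act import *
y=yaw();O=[np.pi,0,y];print("yaw",y)
pick("L1",O)
from vis import cv2
cv2.imwrite("pics/held1.png",cv2.resize(robot.get_image("scene")["img"][120:300,200:440],(800,600),interpolation=2))
E
```

```text
yaw 1.7197963267948966
L1 grip mm 0.4 F 0.0
lifted mm 0.3 t 5.8583
```

View pics/held1.png

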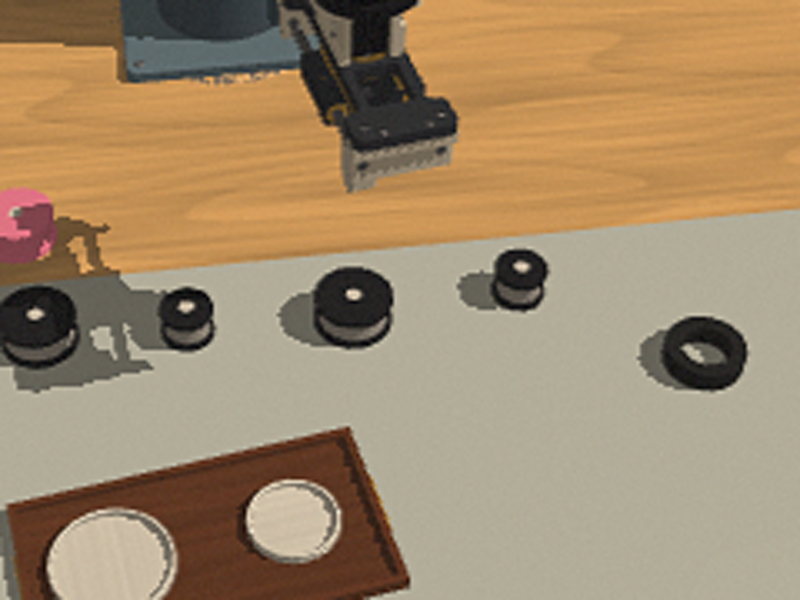

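The gripper closed on nothing. L1 is still at (306,208) and hasn't moved. I'll check where the tool really is.

```bash
python3 - <<'E'
from act import *
from vis import *
p=robot.current_tcp_pos();print(p,robot.current_eef_rot(),robot.current_qpos(),robot.current_contact_force())
for n in("scene","top"):
    r=robot.get_image(n);f=210/np.tan(np.radians(r["fovy"])/2)
    c=R.from_euler("xyz",r["orientation"]).inv().apply(np.array(p)-r["eye"])
    u=[c[0]/c[2]*f+r["cx"],c[1]/c[2]*f+r["cy"]];print(n,u)
    im=r["img"].copy();cv2.circle(im,(int(u[0]),int(u[1])),3,(0,0,255),1);cv2.imwrite(f"pics/{n}_tcp.png",im)
a=[cv2.imread(f"pics/{n}_tcp.png") for n in("scene","top")]
cv2.imwrite("pics/tcp.png",np.hstack([cv2.resize(a[0][100:280,200:400],(400,360)),cv2.resize(a[1][180:360,150:350],(400,360))]))
E
```

```text
[436.31151128  62.32853646 118.49511547] [-3.13914827e+00 -6.45265131e-04  1.71977963e+00] [-1.12220569e-01  1.32043084e-01  1.88914073e+00 -8.73181508e-06
  1.12293694e+00 -2.61200869e-01] [-0.4279927   0.35856922  0.17291857]
scene [np.float64(306.791237092803), np.float64(183.5483494968738)]
top [np.float64(248.3858320063929), np.float64(228.49828514836773)]
```

View pics/tcp.png

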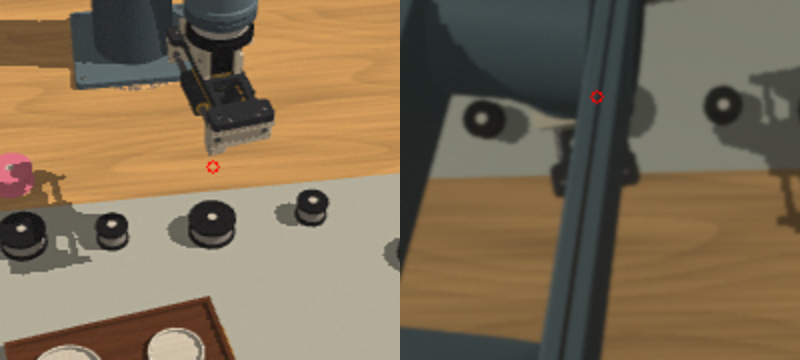

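```bash
python3 - <<'E'
from act import *
from vis import *
O=[np.pi,0,yaw()]
robot.move_gripper(1.0)
robot.move_ptp([560,150,60],O)
p=robot.current_tcp_pos();print(p)
for n in("scene","top"):
    r=robot.get_image(n);f=210/np.tan(np.radians(r["fovy"])/2)
    u=[]
    for q in ([0,0,0],[R.from_euler("xyz",robot.current_eef_rot()).apply([0,46,0])][0],R.from_euler("xyz",robot.current_eef_rot()).apply([0,-46,0])):
        c=R.from_euler("xyz",r["orientation"]).inv().apply(np.array(p)+q-r["eye"]);u.append([c[0]/c[2]*f+r["cx"],c[1]/c[2]*f+r["cy"]])
    print(n,np.round(u,1))
    im=r["img"];x,y=map(int,u[0])
    im=cv2.resize(im[y-70:y+50,x-80:x+80],(800,600),interpolation=2)
    for a in u: cv2.circle(im,(int((a[0]-x+80)*5),int((a[1]-y+70)*5)),5,(0,0,255),2)
    cv2.imwrite(f"pics/open_{n}.png",cv2.convertScaleAbs(im,alpha=1.4))
E
```

```text
[558.91741987 149.6738511   59.69026859]
scene [[349.5 231.8]
 [356.7 245.9]
 [342.7 218.5]]
top [[211.2 177.8]
 [208.2 158.3]
 [214.3 197.7]]
```

View pics/open_scene.png

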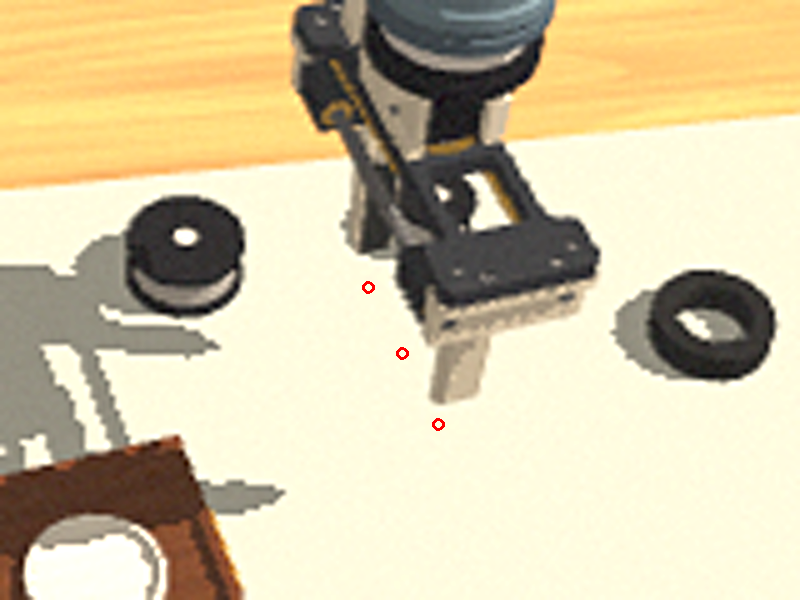

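View pics/open_top.png

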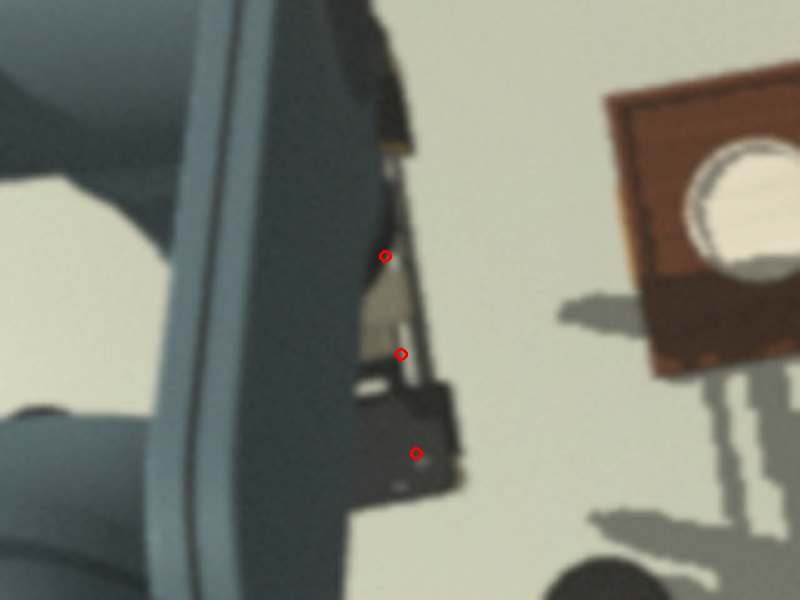

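The fingertips sit about 20 mm above the reported TCP, which explains the empty close just above the spool top. I'll measure the offset with a gentle touch on the bare table.

```bash
python3 - <<'E'
from act import *
O=[np.pi,0,yaw()]
robot.move_linear([560,150,10],O,speed=60)
print(robot.current_contact_force())
try: print(robot.move_linear([560,150,-35],speed=15,f_stop=4))
except robot.MotionError as e: print("ME",e)
print(robot.current_tcp_pos(),robot.current_contact_force(),robot.current_t())
from vis import *
r=robot.get_image("scene");cv2.imwrite("pics/touch.png",cv2.convertScaleAbs(cv2.resize(r["img"][160:280,270:430],(800,600),interpolation=2),alpha=1.4))
E
```

```text
[ 0.07596244 -0.48074915 -0.37197437]
True
[560.02613488 149.99385854 -26.19459434] [-0.6064691  -0.05639644  4.44296151] 11.3833
```

View pics/touch.png

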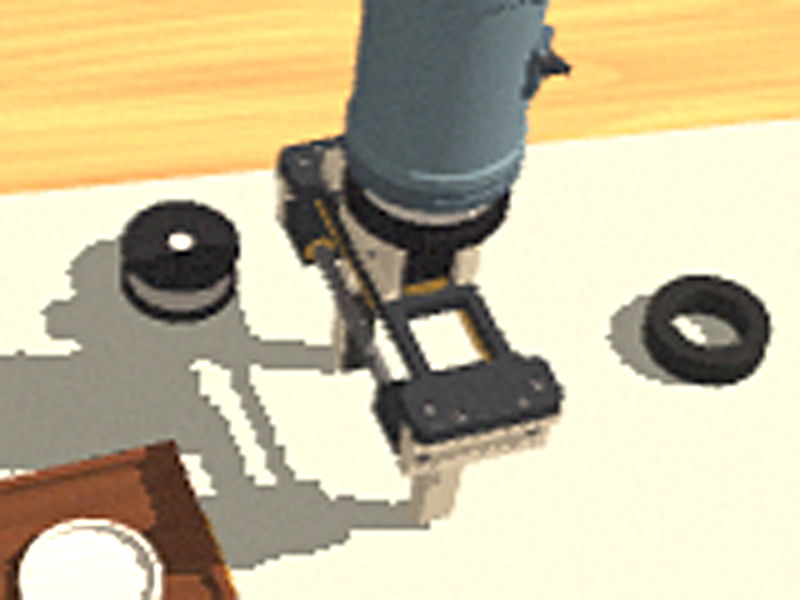

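```bash
python3 - <<'E'
import pickle
from vis import *
s=pickle.load(open("im0.pkl","rb"))["scene"]
g=lambda u,v:plane(s,(270+u/5,160+v/5),0)
for a in [(412,518),(428,527),(445,520),(335,370),(355,371),(372,362)]: print(a,g(*a))
E
```

```text
(412, 518) [611.5 150.8  -0. ]
(428, 527) [617.9 157.3   0. ]
(445, 520) [614.8 166.6   0. ]
(335, 370) [512.3 133.2   0. ]
(355, 371) [514.4 143.4   0. ]
(372, 362) [509.5 153.5   0. ]
```

Contact came at a reported z of -26.2, and the ray check puts the fingertips within about 3 mm laterally. So the fingertips are really 26 mm above the reported TCP, and I'll correct z for that. L1 hasn't moved, so I'll pick it again.

```bash
sed -i 's/^CY=.*/CY=0.149; ZT=-26.0  # reported TCP z minus true fingertip z (touch test)/; s/\[x,y,\([^]]*\)\]/[x,y,\1+ZT]/g; s/"expected z",z/"expected z",z+ZT/; s/p\[1\],140\]/p[1],120+ZT]/; s/z in (10,120)/z in (-20,120)/' act.py; grep -n ZT act.py; python3 - <<'E'
from act import *
O=[np.pi,0,yaw()]
p=robot.current_tcp_pos();robot.move_linear([p[0],p[1],90],speed=200)
pick("L1",O)
from vis import cv2
cv2.imwrite("pics/held2.png",cv2.resize(robot.get_image("scene")["img"][120:300,200:440],(800,600),interpolation=2))
E
```

```text
5:CY=0.149; ZT=-26.0  # reported TCP z minus true fingertip z (touch test)
15:    robot.move_ptp([x,y,110+ZT],O)
16:    robot.move_linear([x,y,OFF+12+ZT],speed=150)
17:    robot.move_linear([x,y,OFF+ZT],speed=40)
20:    robot.move_linear([x,y,45+ZT],speed=80)
21:    robot.move_linear([x,y,120+ZT],speed=200)
25:    robot.move_linear([x,y,120+ZT],O,speed=220)
26:    robot.move_linear([x,y,z+8+ZT],speed=120)
27:    hit=robot.move_linear([x,y,z-3+ZT],speed=12,f_stop=4)
28:    p=robot.current_tcp_pos();print("hit",hit,"tcp",p,"expected z",z+ZT,"force",robot.current_contact_force())
34:    robot.move_linear([p[0],p[1],120+ZT],speed=200)
L1 grip mm 62.8 F 30.000201165676117
lifted mm 63.1 t 15.7333
```

View pics/held2.png

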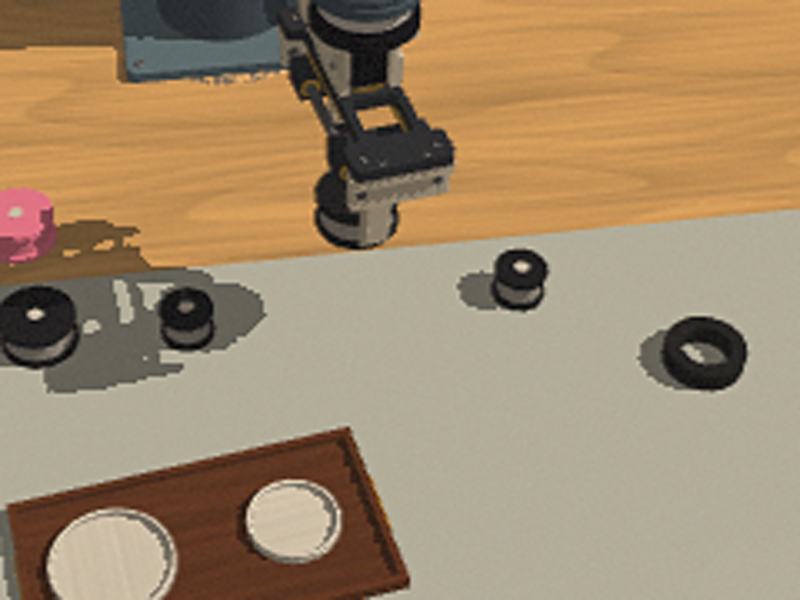

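L1 is held upright and level, grip 63 mm. I'll place it.

```bash
python3 - <<'E'
from act import *
from vis import *
O=[np.pi,0,yaw()]
place(PAN["L"],9,O)
release()
pick("L2",O)
r=robot.get_image("scene");t=robot.get_image("top")
cv2.imwrite("pics/pl1.png",np.hstack([cv2.resize(r["img"][190:340,140:340],(400,300),interpolation=2),cv2.resize(t["img"][80:230,240:440],(400,300),interpolation=2)]))
print(plane(r,dot(r,(236,281),9),39))
E
```

```text
hit True tcp [ 655.14199145 -142.39202379   -7.8766029 ] expected z -8.0 force [ 0.51673823 -0.26901028  4.78000822]
t 20.9333
L2 grip mm 62.9 F 30.000146627426147
lifted mm 63.0 t 24.7833
[ 653.5 -143.3   39. ]
```

View pics/pl1.png

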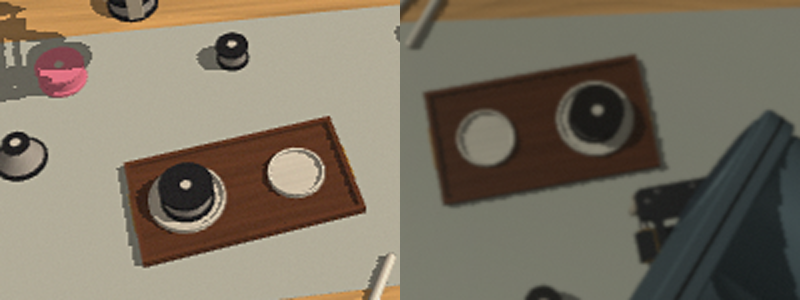

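L1 stands centred in the wide pan, at about (655,-142.5). I'll stack L2 on it, then do the small pair.

```bash
python3 - <<'E'
from act import *
from vis import *
O=[np.pi,0,yaw()]
place((655.2,-142.6),39,O)
release()
pick("S1",O)
place(PAN["S"],9,O)
release()
pick("S2",O)
r=robot.get_image("scene");t=robot.get_image("top")
cv2.imwrite("pics/pl2.png",np.hstack([cv2.resize(r["img"][190:340,140:340],(400,300),interpolation=2),cv2.resize(t["img"][80:230,240:440],(400,300),interpolation=2)]))
E
```

```text
hit True tcp [ 655.19001925 -142.54545255   22.10873833] expected z 22.0 force [0.03359446 0.13540611 6.06424344]
t 29.35
S1 grip mm 43.1 F 30.0
lifted mm 42.7 t 34.05
hit True tcp [635.61273271 -12.00435617  -7.99308214] expected z -8.0 force [-0.33888952 -0.4423348   3.70379343]
t 39.4583
S2 grip mm 43.1 F 29.999997317790985
lifted mm 42.8 t 43.4833
```

View pics/pl2.png

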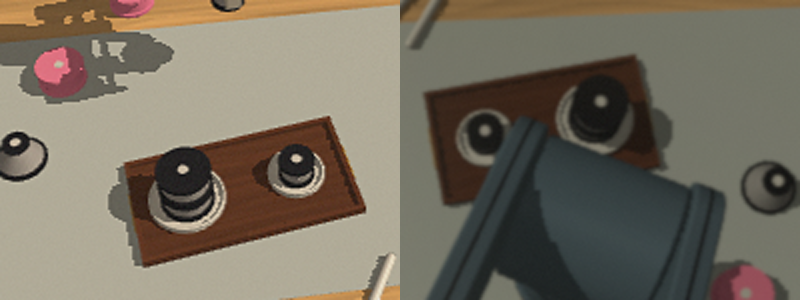

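The large stack is neat, with its top dot at crop (183,170). The small spool is centred in the narrow pan at crop (296,158). S2 is held, so I'll place it.

```bash
python3 - <<'E'
from act import *
from vis import *
O=[np.pi,0,yaw()]
place(PAN["S"],39,O)
release()
robot.move_ptp([300,330,150],O);robot.sleep(0.5)
r=robot.get_image("scene");t=robot.get_image("top")
cv2.imwrite("pics/fin.png",np.hstack([cv2.resize(r["img"][170:320,130:330],(400,300),interpolation=2),cv2.resize(t["img"][80:230,240:440],(400,300),interpolation=2)]))
import pickle;d=pickle.load(open("im0.pkl","rb"))
for n,im in(("scene",r),("top",t)):
    a=cv2.absdiff(im["img"],d[n]["img"]).max(2)
    for nm,(u,v) in {"scene":{"taper":(150,267),"tape":(411,226)},"top":{"taper":(424,173),"tape":(140,201)}}[n].items():
        print(n,nm,"diff px",(a[v-14:v+15,u-14:u+15]>40).sum())
E
```

```text
hit True tcp [635.64533064 -11.9821864   22.01610165] expected z 22.0 force [0.06116523 0.35701871 4.6401509 ]
t 48.1833
scene taper diff px 0
scene tape diff px 0
top taper diff px 0
top tape diff px 0
```

View pics/fin.png

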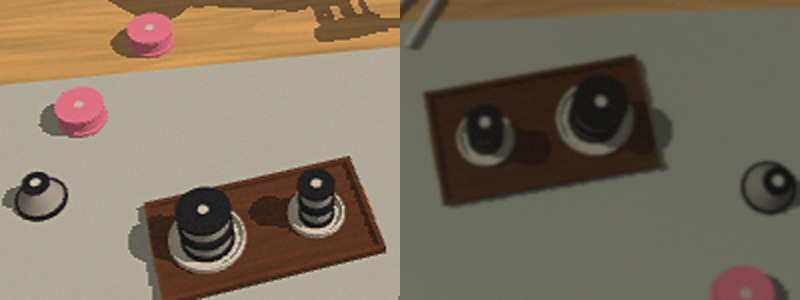

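Both stacks stand straight in their pans (top dots at crop (203,210) and (316,184)), and the tapered spool and tape haven't moved. Handing in.

```bash
python3 -c "
from bench import robot
print(robot.hand_in())"
```

```text
the job is handed in; nothing more can be done
None
```

The job is handed in, but the call returned no verdict: both spool pairs are stacked upright in their pans, and the last pictures show the tapered spool and tape unmoved; the first grasp closed on nothing because the fingertips sit 26 mm above the reported TCP, which I measured by touch and corrected.

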